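# Close the battery string and hold the load test

## Task

On the battery tester, slide the loose end battery along its channel until it sits flush and square against its neighbour, closing the gap in the row. Then turn the tester's spring-return load switch clockwise past its first two clicks to the third position (the red mark) and hold it there: the job ends with the robot still holding the switch at the third position. Leave the other things on the bench where they are.

Things in the scene. Friction and masses are not known exactly. Their poses are not given: they have to be found in the camera images.
- station: Battery tester fixed to the bench: dark base plate 270 x 500 x 6 mm with a blue console at the right and a grey docking channel at the left. Origin on the bench, in the line of the channel; y runs along the channel from the console to its open end (left), z is up. Console: 230 mm along x, y = -200 to -45 mm, its grey panel 72 mm above the bench; a flat voltmeter, 6 mm proud, at x = 47 to 101 mm.
- dock_stop (a point): Middle of the channel's closed end, on the channel floor: face of the black contact block (15 mm thick, top 56 mm above the bench). The floor lies 12 mm above the bench and runs 305 mm from here along the station's y to the open end, between two aluminium rails 103 mm apart, 4 mm thick, tops 14 mm above the floor.
- loose_battery: Loose battery, last of the four in the channel, nearest its open end: red case 97 x 43 x 52 mm (x, y, z), black top, flat terminals 4 mm proud, about 0.57 kg. Origin: centre of its underside, on the channel floor; y (43 mm thick) runs roughly along the channel. Starts 14 to 46 mm short of battery_c, up to 2 degrees askew, little play to the rails; slides at 2 to 8 N.
- battery_c: The neighbour to butt against: same battery, same frame, third of the row from the console. Flush: the origins are 43 mm apart along the channel. Batteries a, b and c stand loose, already butted together on the contact block, so the row backs the push.
- battery_b: Second battery of the row, same size, already butted between battery_a and battery_c.
- battery_a: First battery of the row, same size, against the contact block.
- load_dial (a joint): Angle of the load switch (rad): 0 at OFF, growing clockwise seen from above. Position 1 at 0.4, 2 at 0.8, 3 at 1.2 (red mark), end stop at 1.30. A return spring of 0.20 to 0.26 N m drives it back to OFF from every position when let go; each click needs up to 0.15 N m more, from 0.26 rad to 0.02 rad before its position.
- dial_handle: Black paddle handle of the load switch, turns with it about a vertical axis: bar 74 x 13 x 30 mm high, white pointer line on top. Origin on the axis at the bar's underside, 85 mm above the bench, on a black skirt 68 mm across; x points along the bar to the pointer end, 51 mm from the axis (other end 23 mm). Pointer at OFF: 0.6 rad left of the station's x axis; at position 3: 0.6 rad right of it.
- dial_grip (a point): Point of the paddle handle on the switch axis, 18 mm above the bar's underside (103 mm above the bench, 12 mm under the bar's top); axes as those of dial_handle.
- dial_tip (a point): Point of the paddle handle 45 mm from the switch axis towards the pointer end, at the height of dial_grip, inside the bar.
- spare_battery: Bystander: another such red battery, 97 x 43 x 52 mm, on the bench to the left; origin centre of underside.
- multimeter: Bystander: yellow handheld multimeter 150 x 74 x 42 mm, lying on the bench to the left; origin centre of underside.
- screwdriver: Bystander: screwdriver with a dark wooden handle, 200 mm long, lying on the bench to the right.
- parts_dish: Bystander: round steel dish with bolts, 110 mm across, 26 mm high, on the bench to the right; origin centre of underside.
- spray_can: Bystander: blue spray can, 52 mm across, 150 mm tall, standing on the bench to the right; origin centre of underside.
Not all that is in view belongs to the job. What is shaped like the loose_battery but green is not meant. Leave any green look-alike of the battery_c alone.

How it is judged (in metres and radians):
On the way, in this order (a step that is already met when the one before it is completed fails the run):
1. the loose battery is butted flush against its neighbour (y of loose_battery in the frame of battery_c below 0.0455 m and angle between the y axis of loose_battery and the y axis of battery_c, either way round below 0.04 rad), for 0.2 s.
2. the load switch is turned to its third position (value of joint load_dial above 1.1 rad), for 0.3 s.
At the end, for the whole second after the job is handed in: The loose battery stands flat in the channel, butted against battery_c (gap under 2.5 mm, square within 2.3 degrees) with the whole row still closed up on the contact block; the load switch is at its third position (joint above 1.10 rad), still, with the robot pressing on its handle (all of step 1 and y of loose_battery in the frame of station below 0.127 m and z of loose_battery in the frame of station below 0.016 m and angle between loose_battery's own z axis and vertical below 0.05 rad and value of joint load_dial above 1.1 rad and velocity of joint load_dial between -0.1 and 0.1 rad/s and contact force between any of the fingers, the arm and dial_handle above 1 N); the arm keeps its last pose, push and grip.
It fails at once if a battery of the row is knocked out of place or tipped (distance of any of battery_a, battery_b, battery_c from where it was at the start of the episode above 0.01 m or angle between loose_battery's own z axis and vertical above 0.3 rad).
It fails at once if another thing on the bench is displaced (distance of any of spare_battery, multimeter, screwdriver, parts_dish, spray_can from where it was at the start of the episode above 0.02 m).
It also fails if it takes over 48 s, if anything falls off the work surface, if the arm or the gripper's body presses on something with over 40 N, if the wrist force passes 120 N, or if a joint passes its speed limit or range.

## Robot

A 7-joint arm with a two-finger parallel gripper is mounted at the origin on the work surface. World frame = base frame: x ahead of the robot, y to its left, z up, the work surface at z = 0. Lengths are in mm, angles in rad, forces in N, time in s.
With the tool pointing down it reaches from about 400 to 850 mm from the base axis. Payload 4.5 kg.
Tool frame: the origin (TCP) lies at the very end of the fingers, on their centre line; the grasp point (between the pads) lies 19 mm behind it; z points along the fingers, y is the line along which they close (so a half turn about z gives the same grasp; the last joint's range is limited). The gripper opens to 85 mm and grips with 20 to 120 N. Pads are 22 mm wide; open, the fingers measure 114 mm over their backs; the gripper's body (76 mm by 85 mm) begins 54 mm behind the grasp point. The pads swing forward as they close: fully open they stand 13 mm farther back than shut.
Start: joints at [-1.131, 0.689, -0.195, 1.565, 0.157, 0.902, -0.215], TCP at [246.705, 574.274, 231.317] pointing down, gripper open.
Joint ranges: [-3.01, 3.01], [-0.46, 2.08], [-1.47, 1.51], [0.13, 2.56], [-1, 4.14], [0.04, 2.09], [-2.66, 2.66]. Speed limits (rad/s): [2.57, 2.57, 3.14, 3.14, 3.14, 3.14, 3.14].

## Interface

Orientations are given as a 3x3 rotation matrix whose columns are the frame's x, y, z axes.
In Python, from rig import manip gives the robot as it stands.
- The arm moves only by the shell command python3 -m inch 'ROWS' [FORCE]. ROWS is JSON, a list of rows, each a list of 7 numbers: the shift along the tool's x, y, z as a fraction of full scale, then the turn, a rotation vector about the tool's x, y, z as a fraction of full scale, then the finger opening in mm, from 0 to 85.4. A call has 1 to 5 rows; each row shifts and turns the commanded pose from where the row before left it, along the tool's axes as they then stand; what a row does not reach is not made up. Full scale, the value 1, is 0.15 m for a shift and 0.12 rad for a turn. A row lasts 1/8 s, in which the tool goes at most 62.5 mm and 10.7 degrees, less where a joint would pass 70% of its speed; a pose out of reach is approached as far as the arm can. A call with a number of a shift or a turn outside -1 to 1 is refused whole. A call with a gripper value outside its range is refused whole. The fingers move at their own pace and stop on an object; FORCE is the grip in N (left out, the last holds). Time passes only in rows, so rows that do not move let the fingers close. It gives the time, the measured TCP pose, the force, the opening and the grip force at its end, in the units of the state.
- manip.observe(): the state, without advancing time (a new reading comes with each control period).
- manip.capture(name): name is "scene" or "top"; returns (picture, depth): 420x560x3 uint8, red, green, blue; 420x560 float32, mm along the optical axis (not along the pixel's ray), 0 where there is no reading.
- manip.camera_info(name): a dict with "fx", "fy", "cx", "cy" (pixels), "world_to_cam" (4x4, takes a point from world to camera coordinates). Camera axes: x right, y down, z forward; pixel columns grow to the right and rows downward; lengths in mm; the calibration is good to about 2 mm. A picture is of the moment at which its call begins. camera_info takes no time and is no camera call.
- manip.close_job(): hands the job in; it is judged then, once.
The state is a dict: "t": time; "qpos": joint angles; "dq": joint speeds; "effort": joint torques, N m; "position": TCP position; "orientation": TCP orientation; "force": force on the tool from outside, world axes, zero at the start; "ft_torque": the same for the moment, N m; "opening": finger opening in mm; "finger_force": force on a finger pad.
Only numpy, scipy, OpenCV 4.12 (cv2) and the standard library are available. Lean on these libraries where they do the work, as an engineer would, in place of code of your own. Each camera call takes 0.05 s, during which the arm holds its last target. There are 200 camera calls.

## Working session

There is one attempt and no reset: what is moved stays moved. The work goes in short steps, Python scripts to look and compute and a shell command to move; the robot and the scene stay as the last step left them, time stands still between calls to the robot, and variables do not carry over. Pictures are saved under pics/ and viewed, at most 10 in all, crops included, and the job is handed in when it is done.

```bash
mkdir -p pics
cat > h.py <<'E'
import numpy as np, cv2
from rig import manip
def snap(n,f):
    im,d=manip.capture(n); np.savez('pics/'+f+'.npz',im=im,d=d); cv2.imwrite('pics/'+f+'.png',im[:,:,::-1]); return im,d
def ray(n,u,v):
    c=manip.camera_info(n); T=np.linalg.inv(np.array(c['world_to_cam'])); 
    r=T[:3,:3]@np.array([(u-c['cx'])/c['fx'],(v-c['cy'])/c['fy'],1.]); return T[:3,3],r
def onz(n,u,v,z):
    o,r=ray(n,u,v); return o+r*(z-o[2])/r[2]
def cloud(n,d):
    c=manip.camera_info(n); T=np.linalg.inv(np.array(c['world_to_cam'])); v,u=np.indices(d.shape)
    P=np.stack([(u-c['cx'])/c['fx']*d,(v-c['cy'])/c['fy']*d,d],-1); return P@T[:3,:3].T+T[:3,3]
def proj(n,p):
    c=manip.camera_info(n); q=np.array(c['world_to_cam'])@np.r_[p,1]; return c['fx']*q[0]/q[2]+c['cx'],c['fy']*q[1]/q[2]+c['cy']
E
python3 - <<'E'
from h import *
np.set_printoptions(precision=3,suppress=True)
print(manip.observe())
for n in('scene','top'):
    snap(n,n+'0'); print(n,manip.camera_info(n))
E
```

```text
{'t': 0.0, 'qpos': array([-1.131,  0.69 , -0.195,  1.566,  0.157,  0.902, -0.215]), 'dq': array([ 0.   , -0.002, -0.002,  0.001,  0.001,  0.   ,  0.001]), 'effort': array([ -0.   , -53.961,  -1.266, -15.855,   0.009,   0.01 ,  -0.   ]), 'position': array([246.474, 573.624, 230.469]), 'orientation': array([[-0.919,  0.395, -0.001],
       [ 0.395,  0.919, -0.002],
       [-0.   , -0.002, -1.   ]]), 'force': array([-0.855,  0.096,  0.53 ]), 'ft_torque': array([0.028, 0.004, 0.014]), 'finger_force': 0.0, 'opening': 85.40715058554676}
scene {'fx': 445.27361430849516, 'fy': 445.27361430849516, 'cx': 280.5665444256633, 'cy': 205.27582173130372, 'world_to_cam': array([[   0.747,    0.664,    0.007, -366.429],
       [   0.542,   -0.604,   -0.584, -194.636],
       [  -0.384,    0.44 ,   -0.812, 1581.927],
       [   0.   ,    0.   ,    0.   ,    1.   ]])}
top {'fx': 432.4171660181989, 'fy': 432.4171660181989, 'cx': 279.1390666164089, 'cy': 203.1930794168715, 'world_to_cam': array([[   0.004,   -1.   ,   -0.011,   18.05 ],
       [  -0.994,   -0.003,   -0.114,  499.858],
       [   0.114,    0.011,   -0.993, 1264.523],
       [   0.   ,    0.   ,    0.   ,    1.   ]])}
```

View pics/top0.png

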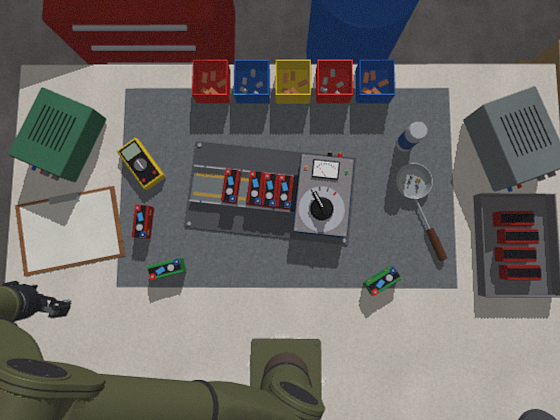

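View pics/scene0.png

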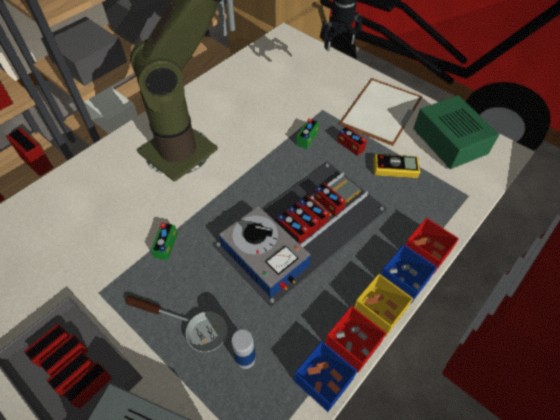

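The top view shows the loose battery at (230,186), the row at (254..286,190), the dial at (321,208) and the voltmeter at (326,170). The scene view agrees, with the green look-alikes well away.

Run:
```python
from h import *
np.set_printoptions(precision=1,suppress=True)
z=np.load('pics/top0.npz'); im,d=z['im'],z['d']; P=cloud('top',d)
v,u=np.indices(d.shape); roi=(u>185)&(u<360)&(v>135)&(v<250)
print('bench z',np.median(P[255:280,200:300,2]))
Z=P[...,2]
def rect(m,name):
    n,l,s,c=cv2.connectedComponentsWithStats(m.astype(np.uint8))
    for i in range(1,n):
        if s[i,4]<60: continue
        q=P[l==i]; r=cv2.minAreaRect(q[:,:2].astype(np.float32)); print(name,s[i,4],c[i],'z',np.median(q[:,2]),'c',np.array(r[0]),'size',np.array(r[1]),'ang',r[2],'mean',q.mean(0))
rect(roi&(Z>66)&(Z<79)&(u>293),'panel')
rect(roi&(Z>50)&(Z<75)&(u<293),'batt')
rect(roi&(Z>100)&(Z<125),'handle')
rect(roi&(Z>3)&(Z<40),'plate')
hsv=cv2.cvtColor(im,cv2.COLOR_RGB2HSV)
red=((hsv[...,0]<8)|(hsv[...,0]>172))&(hsv[...,1]>140)&(hsv[...,2]>60)&roi
rect(red,'red')
c=im[135:250,180:360]; cv2.imwrite('pics/c0.png',cv2.resize(c,None,fx=4.4,fy=4.4,interpolation=cv2.INTER_CUBIC)[:,:,::-1])
```

```text
bench z -0.28484103415894424
panel 3480 [323.8 194.9] z 71.93243556631819 c [ 520.2 -109.9] size [154.6 229.6] ang 83.96903991699219 mean [ 519.8 -110.1   72.1]
batt 494 [230.5 185.6] z 63.81489856676524 c [548.6 162.4] size [43.7 96.7] ang 81.90933990478516 mean [547.3 161.7  63.5]
batt 1479 [270.2 189.8] z 63.634878466824375 c [536.2  43.6] size [136.2  98.1] ang 83.2404556274414 mean [535.   45.6  63.5]
handle 135 [320.2 203.2] z 113.21461119326614 c [491.1 -96.5] size [73.5 13.7] ang 28.20524787902832 mean [490.5 -95.9 112.9]
plate 6543 [242.3 192.4] z 6.906877332564591 c [536.5  46. ] size [523.1 285.7] ang 83.41841888427734 mean [535.6 132.6   8.3]
red 111 [225.4 184.7] z 62.957164041899205 c [463.6 119.5] size [309.8  71.3] ang 32.89680099487305 mean [548.6 175.4  72.5]
red 108 [236.4 183. ] z 62.87026420852351 c [462.8  93.6] size [277.7  47.5] ang 29.0605525970459 mean [553.2 143.7  72.8]
red 552 [265.9 188.1] z 62.92343161277597 c [477.2  51.9] size [258.1 117.4] ang 7.0494303703308105 mean [540.2  58.   64.2]
red 86 [290.3 188.1] z 63.551527926995846 c [540.8 -12.9] size [10.4 72.3] ang 84.38150787353516 mean [540.2 -13.2  63.3]
```

View pics/c0.png

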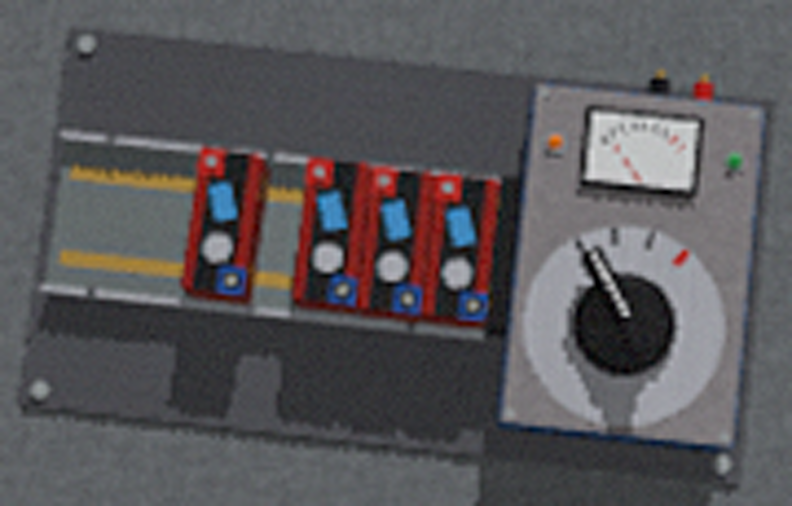

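The numbers are consistent: station yaw is −6° (panel 154.6×229.6 at z=72), the handle is at 28.2° (expected 28.4°), and the dial axis is at about (479,−103). The gap is about 33 mm. I'll move over the far side of the loose battery.

```bash
python3 -m inch '[[-0.283,-0.139,0,0,0,0,50],[-0.283,-0.139,0,0,0,0,50],[-0.283,-0.139,0,0,0,0,50],[-0.283,-0.139,0,0,0,0,50],[-0.283,-0.139,0,0,0,0,50]]' 30
python3 -m inch '[[-0.283,-0.139,0,0,0,0,50],[-0.283,-0.139,0,0,0,0,50],[-0.283,-0.139,0,0,0,0,50],[-0.283,-0.139,0,0,0,0,50],[-0.283,-0.139,0,0,0,0,50]]'
python3 -m inch '[[0,0,0,0,0,1,50],[0,0,0,0,0,1,50],[0,0,0,0,0,1,50],[0,0,0,0,0,1,50],[0,0,0,0,0,1,50]]'
python3 -m inch '[[0,0,0,0,0,1,50],[0,0,0,0,0,1,50],[0,0,0,0,0,1,50],[0,0,0,0,0,1,50],[0,0,0,0,0,0.57,50]]'
```

```text
t: 0.72
position: [401.3, 393.2, 231.0]
orientation: [[-0.919, 0.395, -0.0], [0.395, 0.919, -0.001], [0.0, -0.001, -1.0]]
force: [0.5, 0.1, 1.0]
opening: 49.9
finger_force: 0.0
t: 1.35
position: [555.1, 213.8, 230.9]
orientation: [[-0.919, 0.395, -0.001], [0.395, 0.919, -0.0], [0.001, -0.0, -1.0]]
force: [-0.2, -0.6, -0.7]
opening: 50.0
finger_force: 0.0
t: 1.98
position: [554.1, 215.0, 230.9]
orientation: [[-0.532, 0.847, -0.001], [0.847, 0.532, -0.0], [0.0, -0.001, -1.0]]
force: [-0.0, 0.1, -0.6]
opening: 50.2
finger_force: 0.0
t: 2.6
position: [554.0, 215.1, 230.9]
orientation: [[-0.014, 1.0, -0.001], [1.0, 0.014, -0.0], [-0.0, -0.001, -1.0]]
force: [0.2, -1.2, 0.1]
opening: 50.3
finger_force: 0.0
```

```bash
python3 -m inch '[[0,0,0,0,0,1,50],[0,0,0.31,0,0,0,50],[0,0,0.31,0,0,0,50],[0,0,0.31,0,0,0,50],[0,0,0,0,0,0,50]]'
python3 - <<'E'
from h import *
im,_=snap('scene','s1'); p=manip.observe()['position']; u,v=proj('scene',p); print(u,v)
u,v=int(u),int(v); cv2.imwrite('pics/s1c.png',cv2.resize(im[v-70:v+70,u-90:u+90],None,fx=4,fy=4,interpolation=cv2.INTER_CUBIC)[:,:,::-1])
E
```

```text
t: 3.22
position: [551.3, 214.1, 88.5]
orientation: [[0.103, 0.995, -0.008], [0.995, -0.103, -0.003], [-0.004, -0.008, -1.0]]
force: [-0.7, 0.2, -0.1]
opening: 50.3
finger_force: 0.0
341.5689562869849 180.51246612571416
```

View pics/s1c.png

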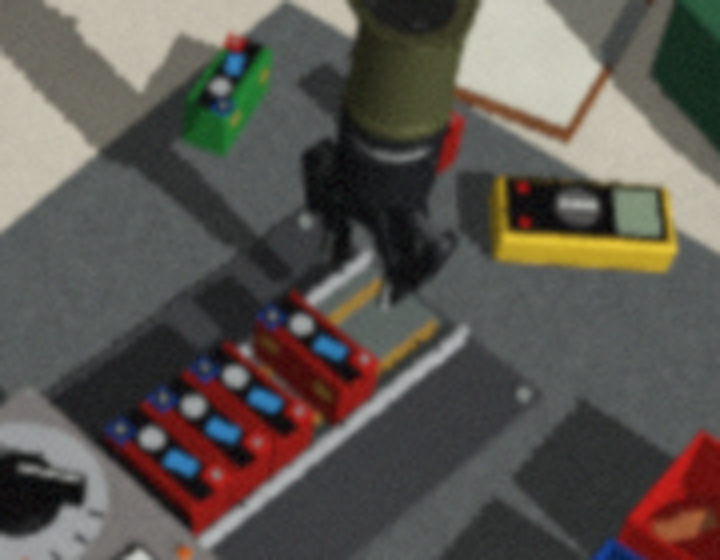

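The fingers, at crop (340–400, 200–300), are behind the loose battery (315,355) with clearance. I'll lower and then push.

```bash
python3 -m inch '[[0,0.018,0.15,0,0,0,50],[0,0,0.15,0,0,0,50],[0,0,0.14,0,0,0,50],[0,0,0,0,0,0,50]]'
python3 -m inch '[[-0.05,0,0,0,0,0,50],[-0.05,0,0,0,0,0,50],[-0.05,0,0,0,0,0,50],[0,0,0,0,0,0,50]]'
```

```text
t: 3.78
position: [556.8, 214.8, 25.6]
orientation: [[0.103, 0.995, -0.001], [0.995, -0.103, -0.0], [-0.0, -0.001, -1.0]]
force: [0.0, 0.1, 0.4]
opening: 49.9
finger_force: 0.0
t: 4.28
position: [555.3, 192.9, 26.5]
orientation: [[0.103, 0.995, 0.001], [0.995, -0.103, 0.002], [0.002, 0.001, -1.0]]
force: [0.4, 2.6, 1.7]
opening: 50.0
finger_force: 1.1
```

```bash
python3 -m inch '[[-0.03,0,0.01,0,0,0,50],[-0.03,0,0.01,0,0,0,50],[-0.03,0,0,0,0,0,50],[-0.03,0,0,0,0,0,50],[-0.03,0,0,0,0,0,50]]'
python3 -m inch '[[-0.02,0,0,0,0,0,50],[0,0,0,0,0,0,50]]'
python3 -m inch '[[-0.015,0,0,0,0,0,50],[-0.01,0,0,0,0,0,50],[0,0,0,0,0,0,50]]'
```

```text
t: 4.9
position: [554.0, 173.5, 23.7]
orientation: [[0.101, 0.995, 0.004], [0.995, -0.101, 0.005], [0.005, 0.003, -1.0]]
force: [0.5, 8.3, 4.6]
opening: 50.1
finger_force: 3.6
t: 5.15
position: [553.7, 169.6, 23.6]
orientation: [[0.101, 0.995, 0.004], [0.995, -0.101, 0.004], [0.004, 0.003, -1.0]]
force: [0.6, 6.7, 4.8]
opening: 49.6
finger_force: 2.9
t: 5.52
position: [553.3, 166.4, 23.6]
orientation: [[0.101, 0.995, 0.004], [0.995, -0.101, 0.004], [0.004, 0.003, -1.0]]
force: [-0.4, 7.2, 4.2]
opening: 49.9
finger_force: 3.2
```

```bash
for i in 1; do python3 -m inch '[[-0.015,0,0,0,0,0,50],[0,0,0,0,0,0,50]]' | grep -E 'pos|force'; python3 -m inch '[[-0.015,0,0,0,0,0,50],[0,0,0,0,0,0,50]]' | grep -E 'pos|force';  python3 -m inch '[[-0.01,0,0,0,0,0,50],[0,0,0,0,0,0,50]]' | grep -E 'pos|force'; done
```

```text
position: [553.1, 165.7, 23.6]
force: [1.5, 9.4, 3.1]
finger_force: 4.5
position: [553.1, 165.6, 23.6]
force: [0.8, 12.9, 3.0]
finger_force: 6.3
position: [553.0, 165.4, 23.7]
force: [2.0, 14.3, 2.6]
finger_force: 7.3
```

The push now meets resistance: force is rising while the position has stopped. I'll press a little more, then check from above.

```bash
python3 -m inch '[[-0.02,0,0,0,0,0,50],[-0.02,0,0,0,0,0,50],[0,0,0,0,0,0,50],[0,0,0,0,0,0,50]]' | grep -E 'pos|force'
python3 - <<'E'
from h import *
np.set_printoptions(precision=1,suppress=True)
im,d=snap('scene','s2')
cv2.imwrite('pics/s2c.png',cv2.resize(im[150:260,240:400],None,fx=4.5,fy=4.5,interpolation=cv2.INTER_CUBIC)[:,:,::-1])
E
```

```text
position: [553.0, 165.5, 23.8]
force: [2.0, 25.5, 0.3]
finger_force: 12.2
```

View pics/s2c.png

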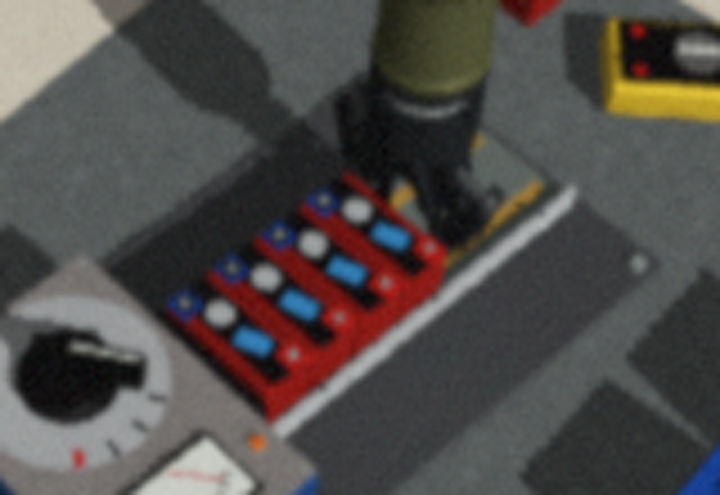

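The row looks closed and evenly spaced: blue labels at crop (253,341), (300,306), (346,270), (391,236). I'll back off, lift and verify from above.

```bash
python3 -m inch '[[0.1,0,0,0,0,0,50],[0.12,0,0,0,0,0,50],[0,0,-0.35,0,0,0,50],[0,0,-0.35,0,0,0,50],[0,0,-0.35,0,0,0,50]]'
python3 - <<'E'
from h import *
np.set_printoptions(precision=1,suppress=True)
im,d=snap('top','t2'); P=cloud('top',d); Z=P[...,2]; v,u=np.indices(d.shape)
for nm,m in(('batt',(u>185)&(u<293)&(v>135)&(v<250)&(Z>50)&(Z<75)),('handle',(u>293)&(u<360)&(v>135)&(v<250)&(Z>100)&(Z<125))):
    n,l,s,c=cv2.connectedComponentsWithStats(m.astype(np.uint8))
    for i in range(1,n):
        if s[i,4]>60: q=P[l==i]; r=cv2.minAreaRect(q[:,:2].astype(np.float32)); print(nm,s[i,4],np.array(r[0]),np.array(r[1]),r[2])
E
```

```text
t: 7.45
position: [553.6, 183.2, 181.5]
orientation: [[0.104, 0.995, -0.001], [0.995, -0.104, -0.002], [-0.002, -0.001, -1.0]]
force: [1.1, 0.4, -0.5]
opening: 50.3
finger_force: 0.0
batt 1947 [538.1  64.7] [178.   98.9] 83.66987609863281
handle 135 [491.3 -96.4] [74. 14.] 28.229326248168945
```

Row length rose from 136 to 178 mm (43 mm more, minus about 1), so it is flush. On to the dial.

```bash
python3 -m inch '[[-0.39,-0.06,0,0,0,0,50],[-0.39,-0.06,0,0,0,0,50],[-0.39,-0.06,0,0,0,0,50],[-0.39,-0.06,0,0,0,0,50],[-0.39,-0.06,0,0,0,0,50]]'|grep pos
python3 -m inch '[[0,0,0,0,0,1,50],[0,0,0,0,0,1,50],[0,0,0,0,0,1,50],[0,0,0,0,0,1,50]]'|grep pos
python3 -m inch '[[0,0,0,0,0,1,50],[0,0,0,0,0,1,50],[0,0,0,0,0,1,50],[0,0,0,0,0,1,50],[0,0,0,0,0,0.08,50]]'
python3 -m inch '[[0,0,0,0,0,0,50]]'
```

```text
position: [478.0, -104.5, 180.0]
position: [478.4, -102.8, 180.0]
t: 9.25
position: [478.6, -102.5, 180.0]
orientation: [[0.879, 0.477, -0.001], [0.477, -0.879, -0.001], [-0.002, 0.0, -1.0]]
force: [-0.2, -0.0, -0.5]
opening: 49.6
finger_force: 0.0
t: 9.38
position: [478.8, -102.2, 180.1]
orientation: [[0.878, 0.479, -0.001], [0.479, -0.878, -0.0], [-0.001, 0.0, -1.0]]
force: [0.5, -0.2, -0.4]
opening: 49.7
finger_force: 0.0
```

```bash
python3 -m inch '[[0,0,0.2,0,0,0,50],[0,0,0.2,0,0,0,50],[0,0,0.2,0,0,0,50],[0,0,0,0,0,0,50]]'
python3 -m inch '[[0,0,0,0,0,0,5],[0,0,0,0,0,0,5],[0,0,0,0,0,0,5],[0,0,0,0,0,0,5],[0,0,0,0,0,0,5]]' 100
```

```text
t: 9.88
position: [477.6, -101.9, 88.9]
orientation: [[0.878, 0.478, -0.004], [0.478, -0.878, 0.001], [-0.003, -0.003, -1.0]]
force: [-0.7, 0.1, 0.4]
opening: 50.0
finger_force: 0.0
t: 10.5
position: [479.7, -102.1, 91.7]
orientation: [[0.879, 0.477, 0.002], [0.477, -0.879, -0.0], [0.002, 0.001, -1.0]]
force: [-0.2, 0.6, 4.7]
opening: 11.0
finger_force: 97.7
```

```bash
python3 -m inch '[[0,0,0,0,0,0.8,5],[0,0,0,0,0,0.8,5],[0,0,0,0,0,0.8,5],[0,0,0,0,0,0.8,5],[0,0,0,0,0,0,5]]'
python3 -m inch '[[0,0,0,0,0,0.8,5],[0,0,0,0,0,0.8,5],[0,0,0,0,0,0.8,5],[0,0,0,0,0,0.8,5],[0,0,0,0,0,0,5]]'
```

```text
t: 11.12
position: [479.7, -102.0, 91.7]
orientation: [[0.993, 0.114, 0.002], [0.114, -0.993, -0.0], [0.002, 0.0, -1.0]]
force: [-1.3, -0.4, 5.0]
opening: 11.0
finger_force: 98.0
t: 11.75
position: [479.6, -101.8, 91.7]
orientation: [[0.964, -0.266, 0.002], [-0.266, -0.964, 0.0], [0.002, -0.001, -1.0]]
force: [-0.9, 1.3, 6.1]
opening: 10.8
finger_force: 98.4
```

```bash
python3 -m inch '[[0,0,0,0,0,0.95,5],[0,0,0,0,0,0.95,5],[0,0,0,0,0,0.95,5],[0,0,0,0,0,0.95,5],[0,0,0,0,0,0,5]]'
python3 - <<'E'
from h import *
print(manip.observe()['ft_torque'])
im,d=snap('top','t3'); P=cloud('top',d)
im2,d2=snap('scene','s3')
a=cv2.resize(im[160:250,270:370],(390,351),interpolation=cv2.INTER_CUBIC); b=cv2.resize(im2[190:280,210:310],(390,351),interpolation=cv2.INTER_CUBIC)
cv2.imwrite('pics/m3.png',np.hstack([a,b])[:,:,::-1])
E
```

```text
t: 12.38
position: [479.8, -101.6, 91.7]
orientation: [[0.748, -0.663, 0.002], [-0.663, -0.748, 0.001], [0.001, -0.002, -1.0]]
force: [-1.2, 0.3, 6.1]
opening: 10.7
finger_force: 98.5
[0.07238433 0.24462786 0.26650076]
```

View pics/m3.png

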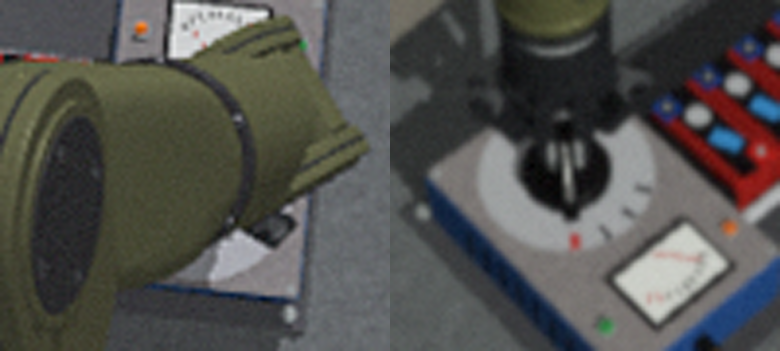

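The pointer (right half, from (565,160) to (572,215)) points at the red mark (575,240). The measured moment of 0.27 N m fits the return spring. I'll hold briefly, then hand in.

```bash
python3 -m inch '[[0,0,0,0,0,0.1,5],[0,0,0,0,0,0,5],[0,0,0,0,0,0,5],[0,0,0,0,0,0,5],[0,0,0,0,0,0,5]]' && python3 -c "
from rig import manip
print(manip.close_job())"
```

```text
t: 13.1
position: [479.8, -101.6, 91.7]
orientation: [[0.741, -0.672, 0.002], [-0.672, -0.741, 0.001], [0.001, -0.002, -1.0]]
force: [-0.2, 1.4, 6.4]
opening: 11.0
finger_force: 98.4
the job is handed in; nothing more can be done
None
```

I slid the loose battery flush against its neighbour, turned the load switch to the red third position, and handed the job in at about 13 s with the gripper still holding it; no verdict came back.

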